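Check-weigh a sample vial on a beam balance

ROBOT

A 7-joint arm with a two-finger parallel gripper is mounted at the origin on a cart in front of the work surface, level with it; the furniture and walls round the work are solid. World frame = base frame: x ahead of the robot, y to its left, z up, the work surface at z = 0. Lengths are in m, angles in rad, forces in N, time in s.
With the tool pointing down it reaches from about 0.425 to 0.95 m from the base axis. Payload 4.7 kg.
Tool frame: the origin (TCP) lies on the centre line of the jaws, within the pads' length; the fingertips stand 22 mm ahead of it and the grasp point (between the pads) lies 3 mm ahead of it (tip_reach is the distance from the TCP to the fingertips, in m); z points along the fingers, y is the line along which they close (so a half turn about z gives the same grasp; the last joint's range is limited). The gripper opens to 85 mm and grips with 20 to 120 N. Pads are 22 mm wide; open, the fingers measure 114 mm over their backs; the gripper's body (76 mm by 85 mm) begins 54 mm behind the grasp point. The pads swing forward as they close: fully open they stand 13 mm farther back than shut.
Start: joints at [-1.197, 0.469, -0.049, 1.532, 0.024, 1.141, -0.082], TCP at [0.265, 0.621, 0.222] pointing down, gripper open.
Joint ranges: [-2.59, 2.59], [-0.33, 1.99], [-1.39, 1.29], [0.1, 2.45], [-1.04, 4.18], [0.21, 1.99], [-2.66, 2.66]. Speed limits (rad/s): [2.57, 2.57, 3.14, 3.14, 3.14, 3.14, 3.14].

INTERFACE

Orientations are given as a rotation vector (axis times angle).
In Python, from plant import * gives the robot as it stands. The module is installed in compiled form; this text tells all that it offers.
- The arm moves only by the shell command python3 -m pendant 'ROWS' [OPENING]. ROWS is JSON, a list of rows, each an object with "dp": the shift along the tool's x, y, z scaled (see below), a list of three; "rot": the turn, a rotation vector about the tool's x, y, z scaled (see below), a list of three. In form: [{"dp": [x, y, z], "rot": [ax, ay, az]}, ...]. A call has 1 to 10 rows; each row is the pose to reach, as a shift and turn from the pose commanded when the call began, along the tool's axes at that moment; what a row does not reach only later rows make up. The controller multiplies each number of a shift by 0.4 m and each number of a turn by 120 degrees. A row lasts 1/12 s, in which the tool goes at most 41.7 mm and 7.16 degrees, less where a joint would pass 70% of its speed; a pose out of reach is approached as far as the arm can. A call with a number of a shift or a turn outside -1 to 1 is refused whole. A call with a gripper value outside its range is refused whole. OPENING is the opening, from 0 (shut) to 1 (fully open), set as the call begins (- or left out, the last holds). The fingers move at their own pace and stop on an object; the grip force is fixed at half the most. Time passes only in rows, so rows that repeat a pose let the fingers close. It gives the time, the measured TCP pose, the force, the opening and the grip force at its end, in the units of the state.
- observe(): the state, without advancing time (a new reading comes with each control period).
- snapshot(name): name is "scene" or "top"; returns a dict with "img" (400x640x3 uint8, blue, green, red), "depth" (400x640 float32, m along the optical axis (not along the pixel's ray), 0 where there is no reading), "fx", "fy", "cx", "cy" (pixels), "rvec" (rotation vector, rad) and "tvec" (3), from world to camera coordinates, as OpenCV has them. Camera axes: x right, y down, z forward; pixel columns grow to the right and rows downward; lengths in m; the calibration is good to about 2 mm. A picture is of the moment at which its call begins.
- sign_off(): hands the job in; it is judged then, once.
The state is a dict: "time_s": time; "qpos": joint angles; "qd": joint speeds; "effort": joint torques, N m; "position": TCP position; "eef_rot": TCP orientation; "wrist_force": force on the tool from outside, world axes, zero at the start; "torque": the same for the moment, N m; "finger_gap": finger opening in m; "grasp_force": force on a finger pad.
Only numpy, scipy, OpenCV 4.12 (cv2) and the standard library are available. Lean on these libraries where they do the work, as an engineer would, in place of code of your own. Each camera call takes 0.05 s, during which the arm holds its last target. There are 200 camera calls.

TASK

Check-weigh the black-capped vial: stand it on the empty pan of the balance, let go and wait until the beam is at rest to see whether it outweighs the brass weight on the other pan. Then stand it in the blue tray if its pan sinks (heavier than the brass weight), or in the yellow tray if its pan stays up (lighter); if the beam settles about level, either tray will do. Keep the vial upright and set it down without dropping it.

Things in the scene. Friction and masses are not known exactly. Their poses are not given: they have to be found in the camera images.
- vial_center (a point): Centre, half-way up, of the one loose black-capped clear glass sample vial: body 27 mm diameter and 49 mm high, cap 22 mm diameter, 57 mm high in all, so its underside is 28.5 mm below this point. z axis up along the vial. Its weight differs from run to run, 22 to 80 g.
- vial: The same vial; origin at the centre of its underside, z up along the vial.
- balance: Grey two-pan beam balance, fixed; origin under the centre of its base (110 x 270 mm), x away from the robot, y along the beam to the robot's left. A white scale plate, 66 mm wide, stands in the middle, 158 mm high, a red pointer before it. Pans: flat round steel plates, 84 mm diameter, 110 mm either side of the middle, always level: the empty one at -y (right).
- ref_pan: The balance's other pan (+y, the robot's left) with the brass reference weight, 50 g, 21 mm diameter, 31 mm high, fixed on its middle; origin on the axis 7 mm below the pan's upper face.
- pan: The empty pan on the balance's right (-y) side; origin on the pan's axis 7 mm below its upper face, z up. It moves freely up and down with the beam, by 16 mm above or below level; upper face 92 mm above the worktop when the beam is level, about 108 mm while it is empty.
- pan_top (a point): Centre of the upper face of the empty pan.
- beam (a joint): Tilt of the balance beam, rad: 0 level; -0.15 (stop) brass weight down, empty pan up, as at the start; +0.15 (stop) the empty pan's side down. It turns to a stop for weight differences above about 3 g, within about 3 s; nearer to equal it settles in between. The red pointer leans to the robot's right for positive values, to its left for negative ones.
- blue_tray_in (a point): Centre of the inner floor of the blue tray: fixed, open, 110 x 110 mm outside, walls 4 mm thick, 16 mm high; the floor lies 4 to 5 mm above the worktop. For a vial heavier than the brass weight.
- blue_tray: The same blue tray; origin under its centre, sides along its x and y.
- yellow_tray_in (a point): Centre of the inner floor of the yellow tray, the same size. For a vial lighter than the brass weight.
- yellow_tray: The same yellow tray; origin under its centre, sides along its x and y.

How it is judged:
On the way:
1. the vial stands on the empty pan, let go, pan and vial at rest (contact force between vial and pan above 0.1 N and contact force between the fingers and vial below 0.05 N and horizontal distance between vial_center and pan_top below 0.04 m and angle between vial_center's own z axis and vertical below 0.15 rad and linear speed of vial below 0.02 m/s), for 0.4 s.
At the end, for the whole second after the job is handed in: The vial stands upright (within 0.15 rad), at rest and released, on the floor of the right tray: the blue one if it is heavier than the 50 g brass weight, the yellow one if lighter (judged by its weight on the tray floor; from 47 to 53 g either tray counts) (angle between vial_center's own z axis and vertical below 0.15 rad and linear speed of vial below 0.02 m/s and contact force between the fingers and vial below 0.05 N and ((horizontal distance between vial_center and blue_tray_in below 0.055 m and height (world z) of vial_center below 0.045 m and contact force between vial and blue_tray above 0.46 N) or (horizontal distance between vial_center and yellow_tray_in below 0.055 m and height (world z) of vial_center below 0.045 m and contact force between vial and yellow_tray between 0.1 and 0.52 N))); the robot touches nothing.
It fails at once if the vial is tipped more than about 40 degrees (angle between vial_center's own z axis and vertical above 0.7 rad).
It fails at once if the vial is dropped (falls free by more than about 25 mm) (linear speed of vial above 0.7 m/s and contact force between the fingers and vial below 0.05 N).
It also fails if it takes over 56 s, if anything falls off the work surface, if the arm or the gripper's body presses on something with over 40 N, if the wrist force passes 120 N, or if a joint passes its speed limit or range.

## Working session

There is one attempt and no reset: what is moved stays moved. The work goes in short steps, Python scripts to look and compute and a shell command to move; the robot and the scene stay as the last step left them, time stands still between calls to the robot, and variables do not carry over. Pictures are saved under pics/ and viewed, at most 10 in all, crops included, and the job is handed in when it is done.

```bash
mkdir -p pics
cat > h.py <<'E'
from plant import *
import numpy as np, cv2
def snap(n,f=None):
    s=snapshot(n)
    if f: cv2.imwrite('pics/'+f,s['img'])
    R=cv2.Rodrigues(np.array(s['rvec'],float))[0]; return s,R,np.array(s['tvec'],float).ravel()
def ray(s,R,t,u,v,z):
    d=R.T@np.array([(u-s['cx'])/s['fx'],(v-s['cy'])/s['fy'],1]); c=-R.T@t
    return c+d*(z-c[2])/d[2]
def cloud(s,R,t):
    d=s['depth']; v,u=np.indices(d.shape)
    P=np.stack([(u-s['cx'])/s['fx']*d,(v-s['cy'])/s['fy']*d,d],-1)
    W=(P-t)@R; W[d==0]=np.nan; return W
E
python3 - <<'E'
from h import *
for n in('top','scene'):
    s,R,t=snap(n,n+'1.png'); print(n,-R.T@t,s['fx'])
o=observe(); print(o['position'],o['eef_rot'],o['finger_gap'],o['time_s'],cv2.Rodrigues(np.array(o['eef_rot']))[0].round(3))
E
```

```text
top [0.39151299 0.03263402 1.37649424] 440.5623038484826
scene [ 0.10349219 -0.62990291  0.87407398] 456.6725088018875
[0.26439384 0.62049419 0.22108412] [-6.28403346e-01 -3.07780761e+00  2.68339722e-03] 0.0852571137885567 0.1 [[-0.92   0.392 -0.001]
 [ 0.392  0.92  -0.002]
 [-0.    -0.002 -1.   ]]
```

View pics/top1.png

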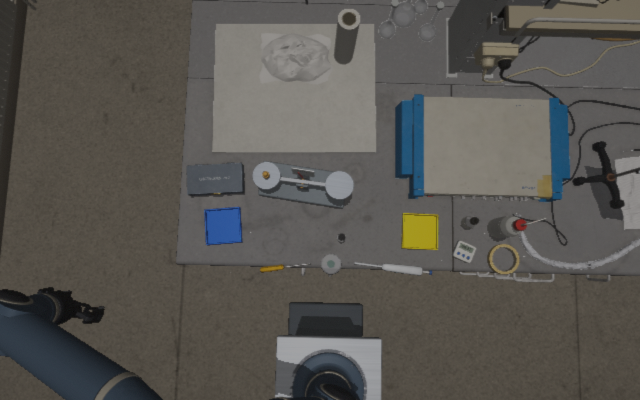

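View pics/scene1.png

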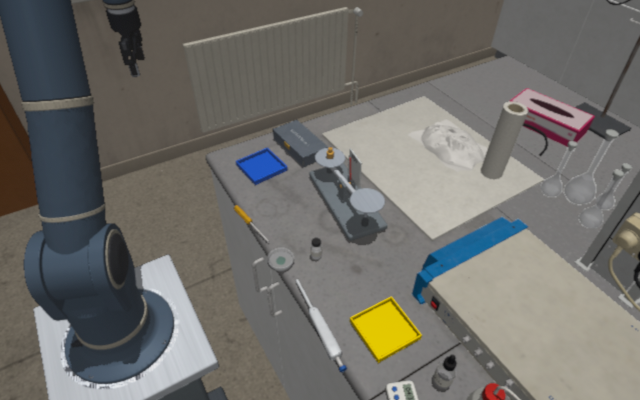

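The top view shows the vial at (341,237), the empty pan at (340,185), the brass weight's pan at (267,176), the blue tray at (224,226) and the yellow tray at (420,231). In the scene view the vial is at (316,248) and the empty pan at (367,201). The black-capped bottle at top (472,222) is larger than the vial, so it is a different object.

Run:
```python
from h import *
def cen(m):
    n,l,st,c=cv2.connectedComponentsWithStats(m.astype(np.uint8)); i=1+st[1:,4].argmax(); return c[i],st[i],l==i
for n in('top','scene'):
    s,R,t=snap(n); W=cloud(s,R,t); hsv=cv2.cvtColor(s['img'],cv2.COLOR_BGR2HSV); H,S,V=cv2.split(hsv)
    uu=np.indices(H.shape)[1]
    def box(u,v,r): 
        m=np.zeros(H.shape,bool); m[v-r:v+r,u-r:u+r]=1; return m
    tb,ty,pn,vl={'top':((224,226),(420,231),(340,185),(341,237)),'scene':((261,166),(386,327),(367,201),(316,248))}[n]
    for nm,m in(('blue',(H>105)&(H<130)&(S>150)&box(*tb,40)),('yel',(H>20)&(H<35)&(S>150)&box(*ty,45))):
        c,st,mm=cen(m); p=cv2.minAreaRect(np.argwhere(mm)[:,::-1].astype(np.float32))
        print(n,nm,c,st,ray(s,R,t,*p[0],.012), np.nanmedian(W[mm],0), p[2])
    m=box(*pn,25)&(abs(W[...,2]-.108)<.012); c,st,mm=cen(m); print(n,'pan',c,st,ray(s,R,t,*c,.108),np.nanmedian(W[mm],0))
    m=box(*vl,16)&(V<50); c,st,mm=cen(m); print(n,'cap',c,st,ray(s,R,t,*c,.053))
    m=box(*vl,16)&(W[...,2]>.02)&(W[...,2]<.08); c,st,mm=cen(m); print(n,'vial depth',c,st,np.nanmedian(W[mm],0),np.nanmax(W[mm],0),np.nanmin(W[mm],0))
    if n=='top': a=cv2.resize(s['img'][140:280,190:450],None,fx=3,fy=3,interpolation=cv2.INTER_CUBIC); cv2.imwrite('pics/c1.png',a)
```

```text
top blue [222.6504065  225.48211382] [ 205  207   37   38 1230] [0.48202982 0.33684942 0.012     ] [0.4825473  0.33782    0.00596133] 85.42607879638672
top yel [419.80414013 231.12022293] [ 402  213   36   37 1256] [ 0.48045427 -0.2739134   0.012     ] [ 0.48035944 -0.27665631  0.00617253] 90.0
top pan [338.93081761 184.68396226] [325 171  29  28 636] [ 0.6033214  -0.01739413  0.108     ] [ 0.6029234  -0.01729576  0.11040981]
top cap [341.44827586 236.68965517] [339 234   6   6  29] [ 0.45473811 -0.03037445  0.053     ]
top vial depth [340.859375 237.046875] [337 233   9   9  64] [ 0.45360488 -0.02875039  0.05747663] [ 0.46642035 -0.01726674  0.06263027] [ 0.44215913 -0.04191815  0.0378054 ]
scene blue [261.28501946 165.48249027] [ 236  148   51   36 1028] [0.47961736 0.33236495 0.012     ] [0.48103702 0.33768018 0.005202  ] 65.55604553222656
scene yel [384.90786517 328.59775281] [ 350  297   72   66 2670] [ 0.4775888  -0.27575058  0.012     ] [ 0.47861993 -0.27495147  0.00435451] 55.7131233215332
scene pan [366.42290749 200.01762115] [349 188  35  25 681] [ 0.59932173 -0.01741772  0.108     ] [ 0.59897026 -0.01778205  0.10817406]
scene cap [315.65 242.6 ] [312 240   8   6  40] [ 0.45079743 -0.03088647  0.053     ]
scene vial depth [315.46820809 246.30057803] [310 238  12  18 173] [ 0.4478404  -0.03492029  0.04319598] [ 0.46445727 -0.01707667  0.06141763] [ 0.43753507 -0.04353391  0.0207369 ]
```

View pics/c1.png

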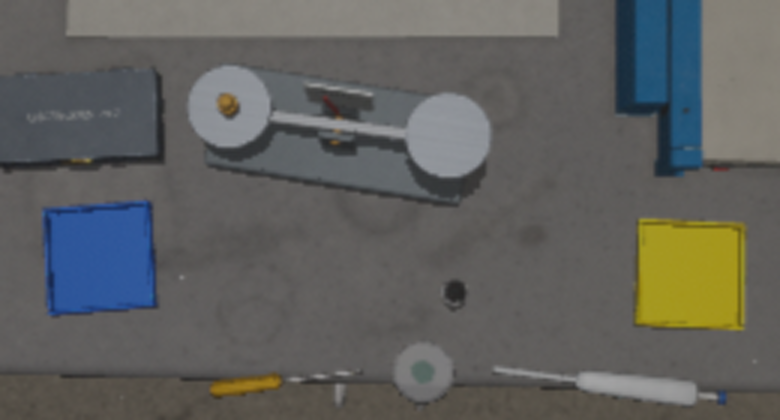

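```bash
cat >> h.py <<'E'
def go(x,y,z):
    o=observe(); R=cv2.Rodrigues(np.array(o['eef_rot']))[0]
    d=R.T@(np.array([x,y,z])-o['position'])
    print('pos',np.round(o['position'],4),'tilt',R[:,2].round(3),'dp',(d/.4).round(4),'rows',np.linalg.norm(d)/.0417,'t',o['time_s'],'gap',o['finger_gap'],'F',np.round(o['wrist_force'],2),o['grasp_force'])
E
python3 -m pendant '[{"dp":[-0.93,-0.88,0],"rot":[0,0,0]},{"dp":[-0.93,-0.88,0],"rot":[0,0,0]},{"dp":[-0.93,-0.88,0],"rot":[0,0,0]},{"dp":[-0.93,-0.88,0],"rot":[0,0,0]},{"dp":[-0.93,-0.88,0],"rot":[0,0,0]},{"dp":[-0.93,-0.88,0],"rot":[0,0,0]},{"dp":[-0.93,-0.88,0],"rot":[0,0,0]},{"dp":[-0.93,-0.88,0],"rot":[0,0,0]},{"dp":[-0.93,-0.88,0],"rot":[0,0,0]},{"dp":[-0.93,-0.88,0],"rot":[0,0,0]}]' 1
python3 -c "
from h import *
go(.453,-.0306,.12)"
```

```text
time_s: 1.03
position: [0.431, 0.2369, 0.2222]
eef_rot: [0.628, 3.078, 0.001]
wrist_force: [1.3, 0.5, 0.0]
finger_gap: 0.0852
grasp_force: 0.0
pos [0.431  0.2369 0.2222] tilt [ 0.  0. -1.] dp [-0.3125 -0.5939  0.2551] rows 6.8870290617845225 t 1.0333 gap 0.08523836665914508 F [1.27 0.46 0.04] 0.0
```

```bash
python3 -m pendant '[{"dp":[-0.312,-0.594,0.255],"rot":[0,0,0]},{"dp":[-0.312,-0.594,0.255],"rot":[0,0,0]},{"dp":[-0.312,-0.594,0.255],"rot":[0,0,0]},{"dp":[-0.312,-0.594,0.255],"rot":[0,0,0]},{"dp":[-0.312,-0.594,0.255],"rot":[0,0,0]},{"dp":[-0.312,-0.594,0.255],"rot":[0,0,0]},{"dp":[-0.312,-0.594,0.255],"rot":[0,0,0]},{"dp":[-0.312,-0.594,0.255],"rot":[0,0,0]},{"dp":[-0.312,-0.594,0.255],"rot":[0,0,0]},{"dp":[-0.312,-0.594,0.255],"rot":[0,0,0]}]'
python3 -c "
from h import *
go(.453,-.0306,.036)
s,R,t=snap('scene')
cv2.imwrite('pics/s2.png',cv2.resize(s['img'][140:300,220:420],None,fx=3,fy=3))"
```

```text
time_s: 1.87
position: [0.4525, -0.0281, 0.12]
eef_rot: [-0.628, -3.078, -0.001]
wrist_force: [0.5, -0.7, 0.6]
finger_gap: 0.0853
grasp_force: 0.0
pos [ 0.4525 -0.0281  0.12  ] tilt [-0.  0. -1.] dp [-0.0036 -0.0053  0.21  ] rows 2.0157175482579786 t 1.8667 gap 0.0853389250149767 F [ 0.53 -0.65  0.63] 0.0
```

View pics/s2.png

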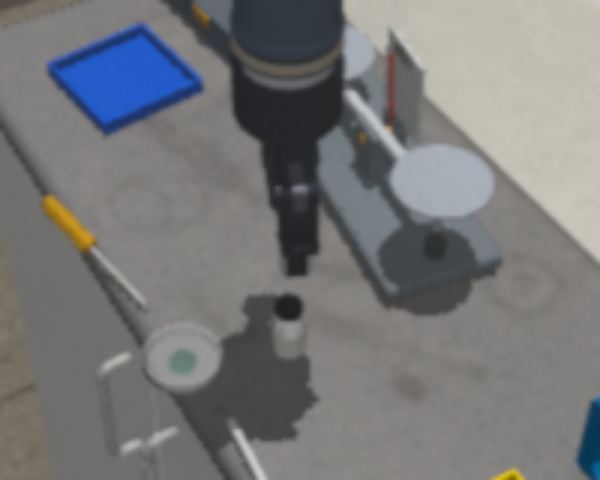

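The gripper is directly above the vial (crop position 288,325), between the open fingers and clear of the dish and balance. I'll descend and close.

```bash
python3 -m pendant '[{"dp":[-0.004,-0.005,0.07],"rot":[0,0,0]},{"dp":[-0.004,-0.005,0.14],"rot":[0,0,0]},{"dp":[-0.004,-0.005,0.18],"rot":[0,0,0]},{"dp":[-0.004,-0.005,0.21],"rot":[0,0,0]},{"dp":[-0.004,-0.005,0.21],"rot":[0,0,0]},{"dp":[-0.004,-0.005,0.21],"rot":[0,0,0]}]'
python3 -m pendant '[{"dp":[0,0,0],"rot":[0,0,0]},{"dp":[0,0,0],"rot":[0,0,0]},{"dp":[0,0,0],"rot":[0,0,0]},{"dp":[0,0,0],"rot":[0,0,0]},{"dp":[0,0,0],"rot":[0,0,0]},{"dp":[0,0,0],"rot":[0,0,0]},{"dp":[0,0,0],"rot":[0,0,0]},{"dp":[0,0,0],"rot":[0,0,0]},{"dp":[0,0,0],"rot":[0,0,0]},{"dp":[0,0,0],"rot":[0,0,0]}]' 0
```

```text
time_s: 2.42
position: [0.4532, -0.0297, 0.0361]
eef_rot: [-0.624, -3.078, -0.001]
wrist_force: [-0.3, 0.6, 0.0]
finger_gap: 0.0857
grasp_force: 0.0
time_s: 3.25
position: [0.4539, -0.0309, 0.0365]
eef_rot: [0.628, 3.077, 0.001]
wrist_force: [0.0, 0.8, 5.6]
finger_gap: 0.0188
grasp_force: 57.5
```

```bash
python3 -c "
from h import *
s,R,t=snap('scene')
a=cv2.resize(s['img'][190:290,260:370],None,fx=5,fy=5,interpolation=cv2.INTER_CUBIC)
cv2.imwrite('pics/s3.png',a)"
```

```text
(no output)
```

View pics/s3.png

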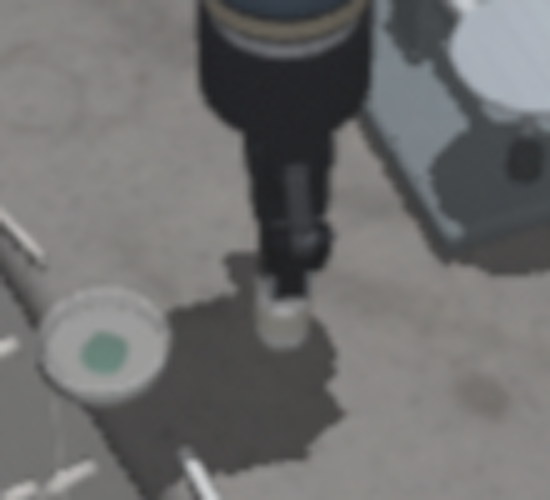

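The vial is between the fingers and upright, with its pale lower body visible at crop (283,320). I'll lift it a little and check the hold.

```bash
python3 -m pendant '[{"dp":[0,0,-0.02],"rot":[0,0,0]},{"dp":[0,0,-0.05],"rot":[0,0,0]},{"dp":[0,0,-0.1],"rot":[0,0,0]},{"dp":[0,0,-0.17],"rot":[0,0,0]},{"dp":[0,0,-0.25],"rot":[0,0,0]},{"dp":[0,0,-0.33],"rot":[0,0,0]},{"dp":[0,0,-0.38],"rot":[0,0,0]},{"dp":[0,0,-0.4],"rot":[0,0,0]},{"dp":[0,0,-0.4],"rot":[0,0,0]},{"dp":[0,0,-0.4],"rot":[0,0,0]}]'
python3 -c "
from h import *
go(.601,-.0175,.2)
s,R,t=snap('scene')
p=np.array(observe()['position'])
u,_=cv2.projectPoints(p[None],np.array(s['rvec'],float),t,np.array([[s['fx'],0,s['cx']],[0,s['fy'],s['cy']],[0,0,1.]]),None); x,y=u.ravel().astype(int); print(x,y)
c=s['img'][y-40:y+60,x-55:x+55]
cv2.imwrite('pics/s4.png',cv2.convertScaleAbs(cv2.resize(c,None,fx=5,fy=5,interpolation=cv2.INTER_CUBIC),alpha=1.6))"
```

```text
time_s: 4.13
position: [0.4523, -0.031, 0.1953]
eef_rot: [-0.628, -3.077, 0.0]
wrist_force: [-0.7, -0.0, -0.9]
finger_gap: 0.0191
grasp_force: 57.5
pos [ 0.4523 -0.031   0.1953] tilt [-0.001  0.    -1.   ] dp [-0.3286  0.1768 -0.0123] rows 3.5816748898322674 t 4.1333 gap 0.0190514932046384 F [-0.67 -0.01 -0.86] 57.50423557969043
316 199
```

View pics/s4.png

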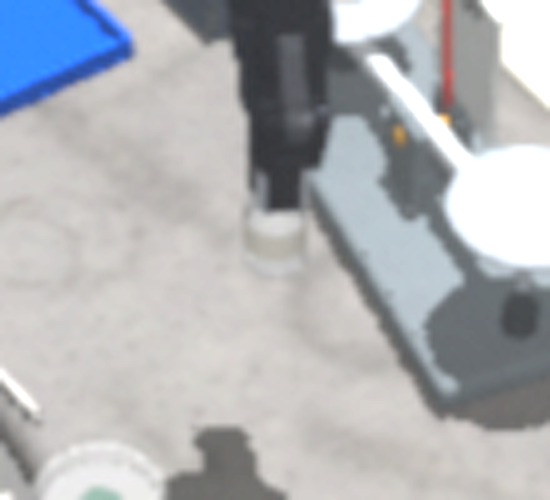

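The vial is held upright at crop (275,245), and the red pointer is at (447,55). I'll move it over the pan, check the vial's underside height, then lower it.

```bash
python3 -m pendant '[{"dp":[-0.07,0.035,-0.012],"rot":[0,0,0]},{"dp":[-0.14,0.075,-0.012],"rot":[0,0,0]},{"dp":[-0.21,0.115,-0.012],"rot":[0,0,0]},{"dp":[-0.28,0.15,-0.012],"rot":[0,0,0]},{"dp":[-0.32,0.17,-0.012],"rot":[0,0,0]},{"dp":[-0.328,0.177,-0.012],"rot":[0,0,0]},{"dp":[-0.328,0.177,-0.012],"rot":[0,0,0]},{"dp":[-0.328,0.177,-0.012],"rot":[0,0,0]}]'
python3 -c "
from h import *
go(.601,-.0175,.141)
s,R,t=snap('scene');W=cloud(s,R,t)
p=np.array(observe()['position'])
d=np.hypot(W[...,0]-p[0],W[...,1]-p[1])
m=(d<.018)&(W[...,2]>.12)&(W[...,2]<.25)
print(m.sum(),np.sort(W[m][:,2])[:12].round(4)-p[2])
m=(d<.05)&(abs(W[...,2]-.108)<.008);print(np.nanmedian(W[m],0),m.sum())
"
```

```text
time_s: 4.85
position: [0.5998, -0.0176, 0.1989]
eef_rot: [-0.628, -3.074, 0.002]
wrist_force: [-0.2, -1.1, 0.2]
finger_gap: 0.0191
grasp_force: 57.5
pos [ 0.5998 -0.0176  0.1989] tilt [-0.004 -0.    -1.   ] dp [-0.0032  0.0016  0.1448] rows 1.3894705878046223 t 4.85 gap 0.019091711419925616 F [-0.21 -1.13  0.19] 57.51767719251802
237 [-0.03738415 -0.03638415 -0.03628415 -0.03628415 -0.03588415 -0.03518415
 -0.03428415 -0.03358415 -0.03348415 -0.03348415 -0.03348415 -0.03318415]
[ 0.59923806 -0.01738722  0.10825412] 684
```

```bash
python3 -m pendant '[{"dp":[-0.003,0.002,0.04],"rot":[0,0,0]},{"dp":[-0.003,0.002,0.08],"rot":[0,0,0]},{"dp":[-0.003,0.002,0.11],"rot":[0,0,0]},{"dp":[-0.003,0.002,0.125],"rot":[0,0,0]},{"dp":[-0.003,0.002,0.132],"rot":[0,0,0]},{"dp":[-0.003,0.002,0.137],"rot":[0,0,0]},{"dp":[-0.003,0.002,0.142],"rot":[0,0,0]},{"dp":[-0.003,0.002,0.142],"rot":[0,0,0]},{"dp":[-0.003,0.002,0.142],"rot":[0,0,0]},{"dp":[-0.003,0.002,0.142],"rot":[0,0,0]}]'
python3 -m pendant '[{"dp":[0,0,0],"rot":[0,0,0]},{"dp":[0,0,0],"rot":[0,0,0]},{"dp":[0,0,0],"rot":[0,0,0]},{"dp":[0,0,0],"rot":[0,0,0]},{"dp":[0,0,0],"rot":[0,0,0]},{"dp":[0,0,0],"rot":[0,0,0]},{"dp":[0,0,0],"rot":[0,0,0]},{"dp":[0,0,0],"rot":[0,0,0]}]' 1
python3 -c "
from h import *
s,R,t=snap('scene');W=cloud(s,R,t)
cv2.imwrite('pics/s5.png',cv2.resize(s['img'][100:260,280:440],None,fx=3.7,fy=3.7,interpolation=cv2.INTER_CUBIC))"
```

```text
time_s: 5.73
position: [0.6032, -0.0172, 0.1445]
eef_rot: [0.628, 3.077, 0.0]
wrist_force: [-1.0, -0.6, 0.1]
finger_gap: 0.019
grasp_force: 57.5
time_s: 6.4
position: [0.603, -0.0171, 0.1439]
eef_rot: [-0.628, -3.078, -0.0]
wrist_force: [0.2, 0.3, -0.3]
finger_gap: 0.085
grasp_force: 0.0
```

View pics/s5.png

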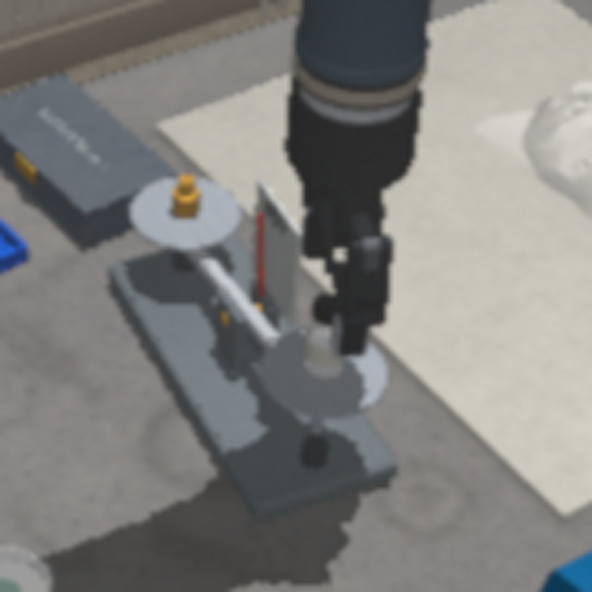

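The vial stands upright on the pan at crop (322,355), with the fingers open around it. I'll retreat straight up and wait for the beam to settle.

```bash
python3 -m pendant '[{"dp":[0,0,-0.03],"rot":[0,0,0]},{"dp":[0,0,-0.1],"rot":[0,0,0]},{"dp":[0,0,-0.2],"rot":[0,0,0]},{"dp":[0,0,-0.25],"rot":[0,0,0]},{"dp":[0,0,-0.25],"rot":[0,0,0]},{"dp":[0,0,-0.25],"rot":[0,0,0]},{"dp":[0,0,-0.25],"rot":[0,0,0]},{"dp":[0,0,-0.25],"rot":[0,0,0]},{"dp":[0,0,-0.25],"rot":[0,0,0]},{"dp":[0,0,-0.25],"rot":[0,0,0]}]' >/dev/null
cat > pan.py <<'E'
from h import *
s,R,t=snap('scene');W=cloud(s,R,t)
for n,x,y in(('pan',.601,-.0175),('ref',.622,.2)):
    d=np.hypot(W[...,0]-x,W[...,1]-y); m=(d<.038)&(d>.02)&(W[...,2]>.06)&(W[...,2]<.125); print(n,np.nanmedian(W[m],0).round(4),m.sum())
d=np.hypot(W[...,0]-.601,W[...,1]+.0175); m=(d<.036)&(W[...,2]>.12)&(W[...,2]<.19); print('vial',np.nanmedian(W[m],0).round(4),np.nanmax(W[m],0).round(4),m.sum())
print(observe()['time_s'],observe()['position'])
E
python3 pan.py
for i in 1 2 3 4; do python3 -m pendant '[{"dp":[0,0,0],"rot":[0,0,0]},{"dp":[0,0,0],"rot":[0,0,0]},{"dp":[0,0,0],"rot":[0,0,0]},{"dp":[0,0,0],"rot":[0,0,0]},{"dp":[0,0,0],"rot":[0,0,0]},{"dp":[0,0,0],"rot":[0,0,0]},{"dp":[0,0,0],"rot":[0,0,0]},{"dp":[0,0,0],"rot":[0,0,0]},{"dp":[0,0,0],"rot":[0,0,0]},{"dp":[0,0,0],"rot":[0,0,0]}]' >/dev/null; done
python3 pan.py
python3 -c "
from h import *
s,R,t=snap('scene')
cv2.imwrite('pics/s6.png',cv2.resize(s['img'][100:260,280:440],None,fx=3.7,fy=3.7,interpolation=cv2.INTER_CUBIC))"
```

```text
pan [ 0.5933 -0.0263  0.1084] 336
ref [0.6183 0.1939 0.0754] 238
vial [ 0.5958 -0.021   0.1483] [ 0.6122 -0.      0.1678] 211
7.3333 [ 0.60258426 -0.01706531  0.2430818 ]
pan [ 0.5926 -0.0256  0.1085] 343
ref [0.6186 0.192  0.0754] 235
vial [ 0.5961 -0.0213  0.1485] [ 0.6117 -0.001   0.1676] 211
10.7167 [ 0.6029464  -0.01712323  0.24399183]
```

View pics/s6.png

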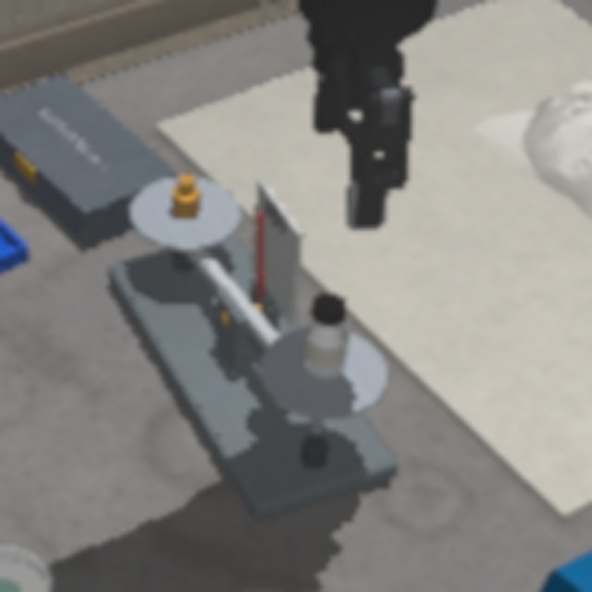

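The beam is at rest with the empty pan up at 0.108 m and the brass pan down at 0.075 m. The vial is upright at crop (327,335). It is lighter than the brass weight, so it goes in the yellow tray. I'll regrasp it.

```bash
python3 -m pendant '[{"dp":[0,0,0.08],"rot":[0,0,0]},{"dp":[0,0,0.15],"rot":[0,0,0]},{"dp":[0,0,0.2],"rot":[0,0,0]},{"dp":[0,0,0.235],"rot":[0,0,0]},{"dp":[0,0,0.25],"rot":[0,0,0]},{"dp":[0,0,0.25],"rot":[0,0,0]},{"dp":[0,0,0.25],"rot":[0,0,0]},{"dp":[0,0,0.25],"rot":[0,0,0]}]'
python3 -m pendant '[{"dp":[0,0,0],"rot":[0,0,0]},{"dp":[0,0,0],"rot":[0,0,0]},{"dp":[0,0,0],"rot":[0,0,0]},{"dp":[0,0,0],"rot":[0,0,0]},{"dp":[0,0,0],"rot":[0,0,0]},{"dp":[0,0,0],"rot":[0,0,0]},{"dp":[0,0,0],"rot":[0,0,0]},{"dp":[0,0,0],"rot":[0,0,0]},{"dp":[0,0,0],"rot":[0,0,0]},{"dp":[0,0,0],"rot":[0,0,0]}]' 0
python3 -m pendant '[{"dp":[0,0,-0.02],"rot":[0,0,0]},{"dp":[0,0,-0.05],"rot":[0,0,0]},{"dp":[0,0,-0.1],"rot":[0,0,0]},{"dp":[0,0,-0.15],"rot":[0,0,0]},{"dp":[0,0,-0.18],"rot":[0,0,0]},{"dp":[0,0,-0.2],"rot":[0,0,0]},{"dp":[0,0,-0.2],"rot":[0,0,0]},{"dp":[0,0,-0.2],"rot":[0,0,0]}]'
python3 -c "
from h import *
go(.479,-.275,.2)"
```

```text
time_s: 11.43
position: [0.6039, -0.0172, 0.1453]
eef_rot: [0.628, 3.076, 0.001]
wrist_force: [0.8, 0.7, 0.1]
finger_gap: 0.0852
grasp_force: 0.0
time_s: 12.27
position: [0.603, -0.0171, 0.144]
eef_rot: [0.628, 3.078, 0.0]
wrist_force: [-0.2, -0.7, 0.1]
finger_gap: 0.0191
grasp_force: 57.1
time_s: 12.93
position: [0.6028, -0.017, 0.2241]
eef_rot: [0.628, 3.078, 0.0]
wrist_force: [0.4, 0.6, -0.0]
finger_gap: 0.0188
grasp_force: 57.2
pos [ 0.6028 -0.017   0.2241] tilt [ 0.  0. -1.] dp [ 0.0321 -0.7147  0.06  ] rows 6.886400428611495 t 12.9333 gap 0.018844218561529485 F [ 0.45  0.61 -0.02] 57.17020583174872
```

```bash
python3 -m pendant '[{"dp":[0.002,-0.05,0],"rot":[0,0,0]},{"dp":[0.006,-0.13,0],"rot":[0,0,0]},{"dp":[0.01,-0.22,0],"rot":[0,0,0]},{"dp":[0.015,-0.32,0.01],"rot":[0,0,0]},{"dp":[0.02,-0.42,0.02],"rot":[0,0,0]},{"dp":[0.024,-0.52,0.03],"rot":[0,0,0]},{"dp":[0.028,-0.61,0.04],"rot":[0,0,0]},{"dp":[0.032,-0.68,0.05],"rot":[0,0,0]},{"dp":[0.032,-0.715,0.06],"rot":[0,0,0]},{"dp":[0.032,-0.715,0.06],"rot":[0,0,0]}]'
python3 -m pendant '[{"dp":[0,0,0.1],"rot":[0,0,0]},{"dp":[0,0,0.2],"rot":[0,0,0]},{"dp":[0,0,0.25],"rot":[0,0,0]},{"dp":[0,0,0.25],"rot":[0,0,0]},{"dp":[0,0,0.25],"rot":[0,0,0]},{"dp":[0,0,0.25],"rot":[0,0,0]}]'
python3 -c "
from h import *
go(.479,-.275,.0415)
s,R,t=snap('scene');W=cloud(s,R,t)
p=np.array(observe()['position'])
d=np.hypot(W[...,0]-p[0],W[...,1]-p[1])
m=(d<.018)&(W[...,2]>.03)&(W[...,2]<.2)
print(m.sum(),np.sort(W[m][:,2])[:8].round(4)-p[2])
cv2.imwrite('pics/s7.png',cv2.resize(s['img'][220:370,320:470],None,fx=3.9,fy=3.9,interpolation=cv2.INTER_CUBIC))"
```

```text
time_s: 13.77
position: [0.4754, -0.2788, 0.1982]
eef_rot: [-0.639, -3.072, 0.002]
wrist_force: [-0.7, 1.0, -0.6]
finger_gap: 0.0185
grasp_force: 57.2
time_s: 14.27
position: [0.4803, -0.2751, 0.101]
eef_rot: [0.627, 3.077, -0.0]
wrist_force: [-0.8, -0.7, -0.0]
finger_gap: 0.0189
grasp_force: 57.3
pos [ 0.4803 -0.2751  0.101 ] tilt [ 0.002 -0.001 -1.   ] dp [ 0.0035 -0.0011  0.1488] rows 1.4280005126690534 t 14.2667 gap 0.018921118284785078 F [-0.76 -0.67 -0.02] 57.27000971826328
247 [-0.0357834 -0.0346834 -0.0344834 -0.0341834 -0.0340834 -0.0332834
 -0.0330834 -0.0330834]
```

View pics/s7.png

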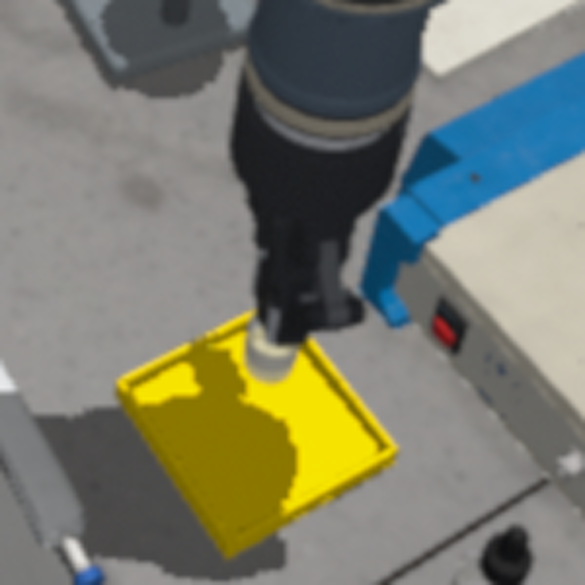

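The vial is held upright over the yellow tray, at crop (270,355). I'll lower it and open the fingers only part way so they stay inside the walls.

```bash
python3 -m pendant '[{"dp":[0.003,-0.001,0.05],"rot":[0,0,0]},{"dp":[0.003,-0.001,0.09],"rot":[0,0,0]},{"dp":[0.003,-0.001,0.12],"rot":[0,0,0]},{"dp":[0.003,-0.001,0.135],"rot":[0,0,0]},{"dp":[0.003,-0.001,0.142],"rot":[0,0,0]},{"dp":[0.003,-0.001,0.146],"rot":[0,0,0]},{"dp":[0.003,-0.001,0.148],"rot":[0,0,0]},{"dp":[0.003,-0.001,0.148],"rot":[0,0,0]},{"dp":[0.003,-0.001,0.148],"rot":[0,0,0]},{"dp":[0.003,-0.001,0.148],"rot":[0,0,0]}]'
```

```text
time_s: 15.15
position: [0.4781, -0.2752, 0.0412]
eef_rot: [0.628, 3.077, -0.0]
wrist_force: [-0.5, -0.2, -0.5]
finger_gap: 0.019
grasp_force: 57.3
```

```bash
python3 -m pendant '[{"dp":[0,0,0],"rot":[0,0,0]},{"dp":[0,0,0],"rot":[0,0,0]},{"dp":[0,0,0],"rot":[0,0,0]},{"dp":[0,0,0],"rot":[0,0,0]},{"dp":[0,0,0],"rot":[0,0,0]},{"dp":[0,0,0],"rot":[0,0,0]}]' 0.5
python3 -m pendant '[{"dp":[0,0,-0.03],"rot":[0,0,0]},{"dp":[0,0,-0.08],"rot":[0,0,0]},{"dp":[0,0,-0.15],"rot":[0,0,0]},{"dp":[0,0,-0.24],"rot":[0,0,0]},{"dp":[0,0,-0.32],"rot":[0,0,0]},{"dp":[0,0,-0.38],"rot":[0,0,0]},{"dp":[0,0,-0.4],"rot":[0,0,0]},{"dp":[0,0,-0.4],"rot":[0,0,0]},{"dp":[0,0,-0.4],"rot":[0,0,0]},{"dp":[0,0,-0.4],"rot":[0,0,0]}]'
python3 -c "
from h import *
s,R,t=snap('scene');W=cloud(s,R,t)
d=np.hypot(W[...,0]-.478,W[...,1]+.275)
m=(d<.04)&(W[...,2]>.02)&(W[...,2]<.09); print(np.nanmedian(W[m],0),np.nanmax(W[m],0))
cv2.imwrite('pics/s8.png',cv2.resize(s['img'][220:370,320:470],None,fx=3.9,fy=3.9,interpolation=cv2.INTER_CUBIC))"
```

```text
time_s: 15.65
position: [0.4778, -0.2751, 0.0408]
eef_rot: [-0.628, -3.078, -0.0]
wrist_force: [-0.4, -0.2, -0.3]
finger_gap: 0.0427
grasp_force: 0.0
time_s: 16.48
position: [0.4769, -0.2744, 0.1993]
eef_rot: [-0.628, -3.075, -0.001]
wrist_force: [-0.4, 0.3, 0.9]
finger_gap: 0.0429
grasp_force: 0.0
[ 0.47102607 -0.27725347  0.04797718] [ 0.48649526 -0.25951989  0.06328362]
```

View pics/s8.png

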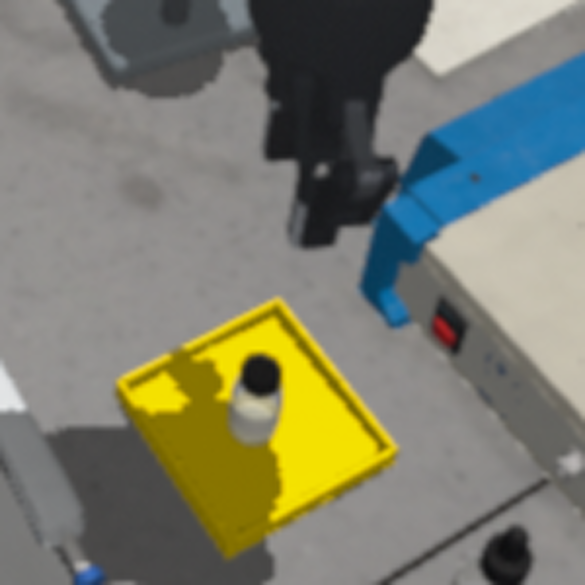

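The vial stands upright and released in the middle of the yellow tray, at crop (257,400), and the gripper is clear of it.

```bash
python3 -c "
from plant import *
print(sign_off())"
```

```text
the job is handed in; nothing more can be done
None
```

The vial's pan stayed up with the beam at rest, so it is lighter than the brass weight; it now stands upright and released in the yellow tray, and the job was handed in at about 16.5 s (no verdict was returned).

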